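# Pour one bay of a twin-bay parts tray

## Robot

A 6-joint arm with a two-finger parallel gripper is mounted at the origin on the work surface. World frame = base frame: x ahead of the robot, y to its left, z up, the work surface at z = 0. Lengths are in m, angles in rad, forces in N, time in s.
With the tool pointing down it reaches from about 0.375 to 0.9 m from the base axis. Payload 3.1 kg.
Tool frame: the origin (TCP) lies at the very end of the fingers, on their centre line; the grasp point (between the pads) lies 19 mm behind it (grip_depth is the distance from the TCP to the grasp point, in m); z points along the fingers, y is the line along which they close (so a half turn about z gives the same grasp; the last joint's range is limited). The gripper opens to 85 mm and grips with 20 to 120 N. Pads are 22 mm wide; open, the fingers measure 114 mm over their backs; the gripper's body (76 mm by 85 mm) begins 54 mm behind the grasp point. The pads swing forward as they close: fully open they stand 13 mm farther back than shut.
Start: joints at [1.03, 0.527, 1.433, -0, 1.181, -0.178], TCP at [0.222, 0.584, 0.231] pointing down, gripper open.
Joint ranges: [-3.08, 3.08], [-0.75, 2.2], [0.22, 2.44], [-1.43, 4.57], [0, 2.65], [-2.85, 2.85]. Speed limits (rad/s): [2.79, 2.79, 3.14, 3.14, 3.14, 3.14].

## Interface

Orientations are given as a unit quaternion [x, y, z, w].
In Python, from station import * gives the robot as it stands.
- The arm moves only by the tool apply_moves, never from a script. Its argument "plan" is a list of rows, each a list of 7 numbers: the shift along the tool's x, y, z in m, then the turn, a rotation vector about the tool's x, y, z in rad, then the gripper command: -1 is fully open, 1 is shut, values between are in proportion. In form: [[dx, dy, dz, wx, wy, wz, jaw], ...]. A call has 1 to 8 rows; each row shifts and turns the commanded pose from where the row before left it, along the tool's axes as they then stand; what a row does not reach is not made up. A row lasts 1/8 s, in which the tool goes at most 62.5 mm and 10.7 degrees, less where a joint would pass 70% of its speed; a pose out of reach is approached as far as the arm can. A call is refused whole if a number of a shift passes 0.0625 or a number of a turn 0.188, either way. A call with a gripper value outside its range is refused whole. The fingers move at their own pace and stop on an object; "force" is the grip in N (left out, the last holds). Time passes only in rows, so rows that do not move let the fingers close. It gives the time, the measured TCP pose, the force, the opening and the grip force at its end, in the units of the state.
- sense(): the state, without advancing time (a new reading comes with each control period).
- snapshot(name): name is "scene" or "top"; returns the picture (400x640x3 uint8, red, green, blue); there is no depth.
- calibration(name): a dict with "camera_matrix" (3x3 intrinsics, pixels), "R" (3x3) and "t" (3): a world point X has camera coordinates R X + t. Camera axes: x right, y down, z forward; pixel columns grow to the right and rows downward; lengths in m; the calibration is good to about 2 mm. A picture is of the moment at which its call begins. calibration takes no time and is no camera call.
- sign_off(): hands the job in; it is judged then, once.
The state is a dict: "t": time; "q": joint angles; "qd": joint speeds; "tau": joint torques, N m; "tcp_pos": TCP position; "tool_rot": TCP orientation; "force": force on the tool from outside, world axes, zero at the start; "ft_torque": the same for the moment, N m; "finger_gap": opening from 0.0 (shut) to 1.0 (fully open); "gripper_force": force on a finger pad.
Only numpy, scipy, OpenCV 4.12 (cv2) and the standard library are available. Lean on these libraries where they do the work, as an engineer would, in place of code of your own. Each camera call takes 0.05 s, during which the arm holds its last target. There are 200 camera calls.

## Task

Tip the twin-bay dark steel tray in its wooden cradle by raising its end farthest from the open catch tray, until everything in the bay next to the catch tray has slid off the pour lip into the catch tray, while everything in the other bay stays in that bay. Then lower the tray gently, without letting it drop, so that it sits level in its cradle again. Tip it rather than lifting it out of the cradle or picking parts out, and leave the spool, jar and screwdriver alone.

Things in the scene. Friction and masses are not known exactly. Their poses are not given: they have to be found in the camera images.
- cradle: Fixed wooden block 130 (x) x 163 (y) mm, deck 60 mm above the bench. Origin: centre of its underside. Steel stop strips along x on the deck, 6 mm high, 5 thick, inner faces at y = +/-76.5 mm, stop the tray's runners; corner stops at x = +/-57.5 mm. Catch tray and carton stand one on its +y and one on its -y side; which is which varies.
- tray: Loose open dark steel tray, 0.3 to 0.55 kg, in the cradle, axes alike. Origin: centre, level with the runners' undersides (on the deck). Floor 110 (x) x 136 (y) mm, top at z = 22 mm. Divider along x at y = 0, 26 mm high: left bay +y, right bay -y. Side walls at x = +/-53, 30 mm high (24 by the lips). No end walls: at y = +/-68 a lip 4 thick, 45 long runs out and up at 12 degrees.
- lip_left (a point): Middle of the lower outer edge of the tray's +y pour lip, at (0, 112, 27) mm in the tray's frame; the lip is 110 mm wide, 87 mm above the bench here, and overhangs the cradle by 30 mm, so fingers tilted about 45 degrees inwards fit under the edge and can raise it. Let go, the tray falls back by its own weight; beyond about 65 degrees it may topple.
- lip_right (a point): The same for the -y lip: at (0, -112, 27) mm in the tray's frame. Parts are held by friction alone (coefficient about 0.5 to 0.7, it varies): they leave over the lowered lip at a tilt of about 35 to 55 degrees, so raise the other lip slowly and watch them.
- runner_left (a point): Axis centre of the tray's +y runner, a round steel bar along x, 18 mm in diameter, 100 mm long, under the floor: at (0, 66, 9) mm in the tray's frame. It turns in place against the cradle's strip when the -y lip is raised.
- runner_right (a point): The same for the -y runner: at (0, -66, 9) mm in the tray's frame. It turns in place when the +y lip is raised.
- catch_tray: Open white plastic tray, fixed, 150 (x) x 120 (y) x 28 mm high, walls 3 mm, same yaw as the cradle. Origin: centre of its underside. It stands about 146 mm from the cradle's centre on its +y or its -y side, partly below that lip of the tray.
- carton: Flat closed cardboard carton, fixed, 140 (x) x 110 (y) x 22 mm high, on the other side of the cradle, below the lip that must be raised. Origin: centre of its underside.
- block1: Loose brass clamp block 1 of 3, 20 x 26 x 12 mm high, about 45 g, starting in the tray's left (+y) bay. Origin: centre of its underside.
- block2: Loose brass clamp block 2 of 3, 20 x 26 x 12 mm high, about 45 g, starting in the tray's left (+y) bay. Origin: centre of its underside.
- block3: Loose brass clamp block 3 of 3, 20 x 26 x 12 mm high, about 45 g, starting in the tray's left (+y) bay. Origin: centre of its underside.
- bushing1: Loose round steel bushing 1 of 3, 22 mm in diameter, 12 mm high, about 35 g, starting flat in the tray's right (-y) bay. Origin: centre of its underside.
- bushing2: Loose round steel bushing 2 of 3, 22 mm in diameter, 12 mm high, about 35 g, starting flat in the tray's right (-y) bay. Origin: centre of its underside.
- bushing3: Loose round steel bushing 3 of 3, 22 mm in diameter, 12 mm high, about 35 g, starting flat in the tray's right (-y) bay. Origin: centre of its underside.
- spool: Bystander: loose spool of wire standing on end, 52 mm in diameter, 40 mm high, beyond the cradle (+x). Origin: centre of its underside.
- jar: Bystander: loose amber jar with a black cap, 40 mm in diameter, 45 mm high, beyond the cradle. Origin: centre of its underside.
- screwdriver: Bystander: loose screwdriver, 170 mm long, lying roughly along y on the robot's side of the cradle. Origin: its middle, on the bench; its x axis points from the handle to the tip.
There are look-alikes about, which are no part of the job. What is shaped like the block3 but blue is not meant.

How it is judged:
On the way, in this order (a step that is already met when the one before it is completed fails the run):
1. the tray is tipped towards the catch tray (((y of catch_tray in the frame of cradle above 0 m and angle between tray's own z axis and vertical above 0.25 rad and z of lip_right in the frame of cradle above 0.11 m) or (y of catch_tray in the frame of cradle below 0 m and angle between tray's own z axis and vertical above 0.25 rad and z of lip_left in the frame of cradle above 0.11 m))), for 0.1 s.
2. with the tray still tipped, all three parts of the bay next to the catch tray lie in the catch tray and the other three are still in their bay (angle between tray's own z axis and vertical above 0.25 rad and ((y of catch_tray in the frame of cradle above 0 m and (x of block1 in the frame of catch_tray between -0.075 and 0.075 m and y of block1 in the frame of catch_tray between -0.06 and 0.06 m and z of block1 in the frame of catch_tray between -0.002 and 0.045 m) and (x of block2 in the frame of catch_tray between -0.075 and 0.075 m and y of block2 in the frame of catch_tray between -0.06 and 0.06 m and z of block2 in the frame of catch_tray between -0.002 and 0.045 m) and (x of block3 in the frame of catch_tray between -0.075 and 0.075 m and y of block3 in the frame of catch_tray between -0.06 and 0.06 m and z of block3 in the frame of catch_tray between -0.002 and 0.045 m) and (x of bushing1 in the frame of tray between -0.055 and 0.055 m and y of bushing1 in the frame of tray between -0.112 and 0 m and z of bushing1 in the frame of tray between 0.015 and 0.055 m) and (x of bushing2 in the frame of tray between -0.055 and 0.055 m and y of bushing2 in the frame of tray between -0.112 and 0 m and z of bushing2 in the frame of tray between 0.015 and 0.055 m) and (x of bushing3 in the frame of tray between -0.055 and 0.055 m and y of bushing3 in the frame of tray between -0.112 and 0 m and z of bushing3 in the frame of tray between 0.015 and 0.055 m)) or (y of catch_tray in the frame of cradle below 0 m and (x of bushing1 in the frame of catch_tray between -0.075 and 0.075 m and y of bushing1 in the frame of catch_tray between -0.06 and 0.06 m and z of bushing1 in the frame of catch_tray between -0.002 and 0.045 m) and (x of bushing2 in the frame of catch_tray between -0.075 and 0.075 m and y of bushing2 in the frame of catch_tray between -0.06 and 0.06 m and z of bushing2 in the frame of catch_tray between -0.002 and 0.045 m) and (x of bushing3 in the frame of catch_tray between -0.075 and 0.075 m and y of bushing3 in the frame of catch_tray between -0.06 and 0.06 m and z of bushing3 in the frame of catch_tray between -0.002 and 0.045 m) and (x of block1 in the frame of tray between -0.055 and 0.055 m and y of block1 in the frame of tray between 0 and 0.112 m and z of block1 in the frame of tray between 0.015 and 0.055 m) and (x of block2 in the frame of tray between -0.055 and 0.055 m and y of block2 in the frame of tray between 0 and 0.112 m and z of block2 in the frame of tray between 0.015 and 0.055 m) and (x of block3 in the frame of tray between -0.055 and 0.055 m and y of block3 in the frame of tray between 0 and 0.112 m and z of block3 in the frame of tray between 0.015 and 0.055 m)))), for 0.1 s.
At the end, for the whole second after the job is handed in: Tray at rest in its cradle, level within 2 degrees, within 10 mm of centred, raised under 4 mm; all three parts of the bay next to the catch tray (blocks if it is on the +y side, else bushings) in the catch tray; the other three in their own bay (x of tray in the frame of cradle between -0.01 and 0.01 m and y of tray in the frame of cradle between -0.01 and 0.01 m and z of tray in the frame of cradle below 0.064 m and angle between tray's own z axis and vertical below 0.035 rad and linear speed of tray below 0.02 m/s and ((y of catch_tray in the frame of cradle above 0 m and (x of block1 in the frame of catch_tray between -0.075 and 0.075 m and y of block1 in the frame of catch_tray between -0.06 and 0.06 m and z of block1 in the frame of catch_tray between -0.002 and 0.045 m) and (x of block2 in the frame of catch_tray between -0.075 and 0.075 m and y of block2 in the frame of catch_tray between -0.06 and 0.06 m and z of block2 in the frame of catch_tray between -0.002 and 0.045 m) and (x of block3 in the frame of catch_tray between -0.075 and 0.075 m and y of block3 in the frame of catch_tray between -0.06 and 0.06 m and z of block3 in the frame of catch_tray between -0.002 and 0.045 m) and (x of bushing1 in the frame of tray between -0.055 and 0.055 m and y of bushing1 in the frame of tray between -0.112 and 0 m and z of bushing1 in the frame of tray between 0.015 and 0.055 m) and (x of bushing2 in the frame of tray between -0.055 and 0.055 m and y of bushing2 in the frame of tray between -0.112 and 0 m and z of bushing2 in the frame of tray between 0.015 and 0.055 m) and (x of bushing3 in the frame of tray between -0.055 and 0.055 m and y of bushing3 in the frame of tray between -0.112 and 0 m and z of bushing3 in the frame of tray between 0.015 and 0.055 m)) or (y of catch_tray in the frame of cradle below 0 m and (x of bushing1 in the frame of catch_tray between -0.075 and 0.075 m and y of bushing1 in the frame of catch_tray between -0.06 and 0.06 m and z of bushing1 in the frame of catch_tray between -0.002 and 0.045 m) and (x of bushing2 in the frame of catch_tray between -0.075 and 0.075 m and y of bushing2 in the frame of catch_tray between -0.06 and 0.06 m and z of bushing2 in the frame of catch_tray between -0.002 and 0.045 m) and (x of bushing3 in the frame of catch_tray between -0.075 and 0.075 m and y of bushing3 in the frame of catch_tray between -0.06 and 0.06 m and z of bushing3 in the frame of catch_tray between -0.002 and 0.045 m) and (x of block1 in the frame of tray between -0.055 and 0.055 m and y of block1 in the frame of tray between 0 and 0.112 m and z of block1 in the frame of tray between 0.015 and 0.055 m) and (x of block2 in the frame of tray between -0.055 and 0.055 m and y of block2 in the frame of tray between 0 and 0.112 m and z of block2 in the frame of tray between 0.015 and 0.055 m) and (x of block3 in the frame of tray between -0.055 and 0.055 m and y of block3 in the frame of tray between 0 and 0.112 m and z of block3 in the frame of tray between 0.015 and 0.055 m)))); the robot touches nothing.
It fails at once if the tray is lifted out of its cradle (both runners raised more than 30 mm) (z of each of runner_left, runner_right in the frame of cradle above 0.099 m).
It fails at once if the tray is dropped or jerked (turning faster than 4 rad/s) (angular speed of tray above 4 rad/s).
It fails at once if the spool, the jar or the screwdriver is moved more than 30 mm (distance of any of spool, jar, screwdriver from where it was at the start of the episode above 0.03 m).
It also fails if it takes over 53 s, if anything falls off the work surface, if the arm or the gripper's body presses on something with over 40 N, if the wrist force passes 120 N, or if a joint passes its speed limit or range.

## Working session

There is one attempt and no reset: what is moved stays moved. The work goes in short steps, Python scripts to look and compute and a tool call to move; the robot and the scene stay as the last step left them, time stands still between calls to the robot, and variables do not carry over. Pictures are saved under pics/ and viewed, at most 10 in all, crops included, and the job is handed in when it is done.

Besides the shell and the picture viewer there is one more tool, called after ">>>" as name(argument=value, ...) on one line, values as JSON. apply_moves: Moves the arm, as the interface text tells. Its arguments: {"type":"object","properties":{"plan":{"type":"array"},"force":{"type":"number"}},"required":["plan"]}

```bash
ls; mkdir -p pics; python3 - <<'E'
from station import *
import cv2,numpy as np
for n in("scene","top"):
    im=snapshot(n); cv2.imwrite(f"pics/{n}0.png",im[:,:,::-1])
    c=calibration(n); print(n,np.round(c["camera_matrix"],1).tolist(),np.round(c["R"],3).tolist(),np.round(c["t"],3).tolist(), np.round(-c["R"].T@c["t"],3))
s=sense();print(s["t"],s["tcp_pos"],s["tool_rot"])
E
```

```text
pics
scene [[448.4, 0.0, 309.1], [0.0, 448.4, 194.7], [0.0, 0.0, 1.0]] [[-0.901, 0.433, 0.025], [0.234, 0.535, -0.812], [-0.364, -0.726, -0.583]] [0.519, -0.108, 1.059] [0.879 0.602 0.517]
top [[390.2, 0.0, 317.2], [0.0, 390.2, 201.2], [0.0, 0.0, 1.0]] [[-0.029, -0.999, 0.044], [-0.993, 0.024, -0.113], [0.112, -0.046, -0.993]] [0.025, 0.577, 0.698] [0.496 0.044 0.757]
0.1 [0.2214222  0.5837661  0.23042976] [ 1.80401887e-01  9.83592493e-01 -9.15292935e-04 -3.59783942e-04]
```

View pics/scene0.png

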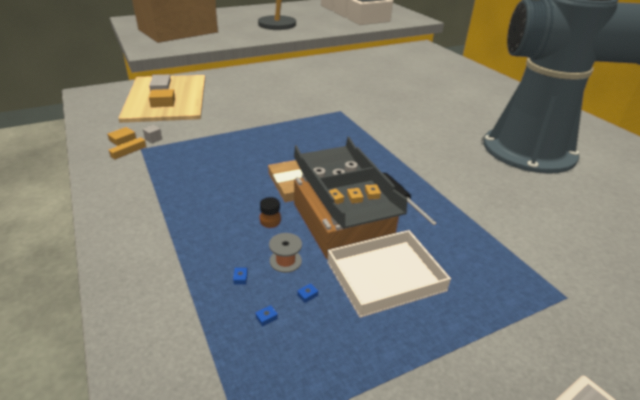

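View pics/top0.png

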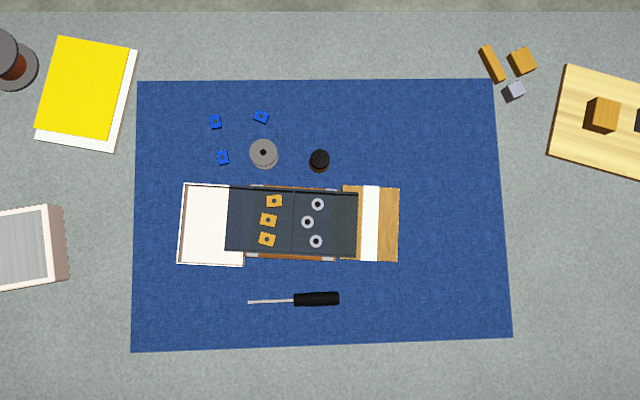

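```bash
cat > h.py <<'E'
from station import *
import numpy as np,cv2
def ray(n,uv,z):
    c=calibration(n);K=np.array(c["camera_matrix"]);R=np.array(c["R"]);t=np.array(c["t"])
    C=-R.T@t; d=R.T@np.linalg.inv(K)@np.array([uv[0],uv[1],1.]); return C+d*(z-C[2])/d[2]
def proj(n,X):
    c=calibration(n);p=np.array(c["R"])@X+np.array(c["t"]);p=np.array(c["camera_matrix"])@p;return p[:2]/p[2]
E
python3 - <<'E'
from h import *
im=cv2.imread("pics/top0.png")
cv2.imwrite("pics/crop.png",cv2.resize(im[170:275,165:410],None,fx=3.2,fy=3.2,interpolation=cv2.INTER_CUBIC))
E
```

```text
(no output)
```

View pics/crop.png

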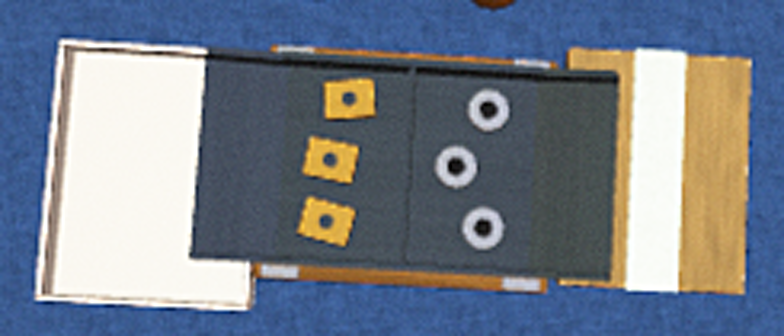

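```bash
python3 - <<'E'
from h import *
f=lambda u,v,z:ray("top",(u/3.2+165-.35,v/3.2+170-.35),z)
L=f(198,154,.091);R=f(613.5,178,.091);print("lip L,R",L,R,np.linalg.norm(L-R),"centre",(L+R)/2,"yaw",np.degrees(np.arctan2(*( (L-R)[:2]*[-1,1]))))
for p in((617,75),(610,280)):print(f(*p,.091))
A,B=f(60,42,.028),f(40,298,.028);print("catch far",A,B,np.linalg.norm(A-B))
A,B=f(750,60,.022),f(745,294,.022);print("carton far",A,B,np.linalg.norm(A-B))
C=f(568,48,.022);print("carton near +x",C)
s=sense()
from scipy.spatial.transform import Rotation as Ro
# target tool rot
E
```

```text
lip L,R [0.54617277 0.16739746 0.091     ] [ 0.52763342 -0.05324391  0.091     ] 0.22141888113428904 centre [0.5369031  0.05707678 0.091     ] yaw -4.802986405857492
[ 0.58326751 -0.05738377  0.091     ]
[ 0.4735733 -0.049203   0.091    ]
catch far [0.61839392 0.25856346 0.028     ] [0.47112029 0.26836368 0.028     ] 0.14759934027873406
carton far [ 0.59960941 -0.14861116  0.022     ] [ 0.46075895 -0.1383128   0.022     ] 0.13923184576753564
carton near +x [ 0.6092977  -0.03909633  0.022     ]
```

```bash
cat >> h.py <<'E'
from scipy.spatial.transform import Rotation as Ro, Slerp
yaw=np.radians(-4.3); e=np.array([-np.sin(yaw),np.cos(yaw),0]); ex=np.array([np.cos(yaw),np.sin(yaw),0]); up=np.array([0,0,1.])
C=np.array([.537,.057,.060])
def tool(phi):
    z=np.cos(phi)*e-np.sin(phi)*up; x=np.sin(phi)*e+np.cos(phi)*up
    return Ro.from_matrix(np.c_[x,ex,z])
def pose(th,phi,d=.020,gap=0.,h=.011):   # tilt, finger slope, engagement, clearance below edge; degrees
    th,phi=np.radians([th,phi]); P=C+.066*e+.009*up; ry,rz=-.178,.018
    edge=P+e*(ry*np.cos(th)+rz*np.sin(th))+up*(-ry*np.sin(th)+rz*np.cos(th))
    R=tool(phi); m=R.as_matrix(); return edge-(h+gap)*m[:,0]+d*m[:,2],R
def rows(targets,jaw):  # targets: (pos,Rot,n)
    s=sense();p=np.array(s["tcp_pos"]);R=Ro.from_quat(s["tool_rot"]);out=[]
    for q,Q,n in targets:
        p0,sl=p.copy(),Slerp([0,1],Ro.concatenate([R,Q]))
        for i in range(1,n+1):
            d=np.round(R.inv().apply(p0+(q-p0)*i/n-p),4); w=np.round((R.inv()*sl(i/n)).as_rotvec(),3)
            p=p+R.apply(d);R=R*Ro.from_rotvec(w);out.append([*d.tolist(),*w.tolist(),jaw])
    for k in range(0,len(out),8):print(out[k:k+8])
def st():
    s=sense();print(round(s["t"],2),np.round(s["tcp_pos"],4),np.round(Ro.from_quat(s["tool_rot"]).as_matrix()[:,2],3),"F",np.round(s["force"],1),np.round(s["q"],2))
E
python3 - <<'E'
from h import *
p,R=pose(0,45,d=-.08,gap=.008)
print(p)
rows([(np.array([.45,.25,.28]),tool(np.radians(90)),8),(p+np.array([0,-.02,.06]),R,8),(p,R,3)],0)
E
```

```text
[ 0.5233536  -0.12449126  0.13013351]
[[-0.0415, -0.0289, -0.0062, -0.0, 0.0, 0.16, 0], [-0.0456, -0.0219, -0.0061, -0.0, 0.0, 0.161, 0], [-0.0485, -0.0143, -0.0062, -0.001, 0.0, 0.16, 0], [-0.0502, -0.0064, -0.0061, 0.0, 0.0, 0.161, 0], [-0.0505, 0.0018, -0.0062, 0.0, 0.001, 0.16, 0], [-0.0496, 0.0097, -0.0062, -0.0, -0.0, 0.16, 0], [-0.0474, 0.0176, -0.0062, -0.001, -0.0, 0.161, 0], [-0.044, 0.0249, -0.0062, 0.0, -0.0, 0.16, 0]]
[[-0.0485, 0.0128, 0.0112, 0.0, 0.098, 0.0, 0], [-0.0493, 0.0129, 0.0065, 0.0, 0.098, 0.0, 0], [-0.0498, 0.0128, 0.0015, 0.0, 0.098, 0.0, 0], [-0.0497, 0.0129, -0.0033, 0.0, 0.099, 0.0, 0], [-0.049, 0.0128, -0.0082, 0.0, 0.098, 0.0, 0], [-0.0481, 0.0128, -0.013, 0.0, 0.098, 0.0, 0], [-0.0466, 0.0129, -0.0176, 0.0, 0.098, 0.0, 0], [-0.0446, 0.0128, -0.022, 0.0, 0.098, 0.0, 0]]
[[-0.0094, -0.0005, 0.0188, 0.0, 0.0, 0.0, 0], [-0.0095, -0.0005, 0.0189, 0.0, 0.0, 0.0, 0], [-0.0094, -0.0005, 0.0188, 0.0, 0.0, 0.0, 0]]
```

>>> apply_moves(plan=[[-0.0415, -0.029, -0.006, 0, 0, 0.16, 0], [-0.0455, -0.022, -0.006, 0, 0, 0.16, 0], [-0.0485, -0.014, -0.006, 0, 0, 0.16, 0], [-0.05, -0.006, -0.006, 0, 0, 0.16, 0], [-0.0505, 0.002, -0.006, 0, 0, 0.16, 0], [-0.0495, 0.01, -0.006, 0, 0, 0.16, 0], [-0.0475, 0.0175, -0.006, 0, 0, 0.16, 0], [-0.044, 0.025, -0.006, 0, 0, 0.16, 0]])

```text
t: 1.1
tcp_pos: [0.4518, 0.25, 0.2792]
tool_rot: [0.734, 0.679, -0.0, -0.0]
force: [1.0, 0.8, 0.6]
finger_gap: 0.501
gripper_force: 0.0
```

>>> apply_moves(plan=[[-0.0485, 0.013, 0.011, 0, 0.098, 0, 0], [-0.0495, 0.013, 0.0065, 0, 0.098, 0, 0], [-0.05, 0.013, 0.0015, 0, 0.098, 0, 0], [-0.05, 0.013, -0.0035, 0, 0.098, 0, 0], [-0.049, 0.013, -0.008, 0, 0.098, 0, 0], [-0.048, 0.013, -0.013, 0, 0.098, 0, 0], [-0.0465, 0.013, -0.0175, 0, 0.098, 0, 0], [-0.0445, 0.013, -0.022, 0, 0.098, 0, 0]])

```text
t: 2.1
tcp_pos: [0.5273, -0.1453, 0.1893]
tool_rot: [0.676, 0.629, 0.281, -0.261]
force: [1.2, 0.3, 0.3]
finger_gap: 0.499
gripper_force: 0.0
```

```bash
python3 - <<'E'
from h import *
st()
p,R=pose(0,45,d=-.08,gap=.008)
p2,_=pose(0,45,gap=.008)
p3,_=pose(0,45,gap=.002)
rows([(p,R,6),(p2,R,8),(p3,R,4)],0)
E
```

```text
2.1 [ 0.5273 -0.1453  0.1893] [ 0.052  0.706 -0.706] F [1.2 0.3 0.3] [-0.79  0.69  1.54  0.57  1.5  -0.93]
[[-0.0046, -0.0009, 0.0094, -0.0, -0.0, 0.0, 0], [-0.0046, -0.0009, 0.0093, -0.0, -0.001, 0.001, 0], [-0.0045, -0.0009, 0.0094, -0.0, 0.0, -0.0, 0], [-0.0046, -0.001, 0.0094, -0.001, -0.0, 0.0, 0], [-0.0046, -0.0009, 0.0094, 0.0, -0.0, 0.0, 0], [-0.0045, -0.0009, 0.0093, 0.0, -0.001, 0.001, 0], [-0.0, 0.0, 0.0125, 0.0, 0.0, -0.0, 0], [-0.0, 0.0, 0.0125, 0.0, 0.0, -0.0, 0]]
[[-0.0, 0.0, 0.0125, 0.0, 0.0, -0.0, 0], [-0.0, 0.0, 0.0125, 0.0, 0.0, -0.0, 0], [-0.0, 0.0, 0.0125, 0.0, 0.0, -0.0, 0], [-0.0, 0.0, 0.0125, 0.0, 0.0, -0.0, 0], [-0.0, 0.0, 0.0125, 0.0, 0.0, -0.0, 0], [-0.0, 0.0, 0.0125, 0.0, 0.0, -0.0, 0], [0.0015, -0.0, 0.0, 0.0, 0.0, -0.0, 0], [0.0015, -0.0, 0.0, 0.0, 0.0, -0.0, 0]]
[[0.0015, -0.0, 0.0, 0.0, 0.0, -0.0, 0], [0.0015, -0.0, 0.0, 0.0, 0.0, -0.0, 0]]
```

>>> apply_moves(plan=[[-0.0045, -0.001, 0.0095, 0, 0, 0, 0], [-0.0045, -0.001, 0.0095, 0, 0, 0, 0], [-0.0045, -0.001, 0.0095, 0, 0, 0, 0], [-0.0045, -0.001, 0.0095, 0, 0, 0, 0], [-0.0045, -0.001, 0.009, 0, 0, 0, 0], [-0.005, -0.001, 0.009, 0, 0, 0, 0], [0, 0, 0.0125, 0, 0, 0, 0], [0, 0, 0.0125, 0, 0, 0, 0]])

```text
t: 3.1
tcp_pos: [0.5239, -0.1046, 0.1125]
tool_rot: [0.677, 0.629, 0.28, -0.26]
force: [-0.2, -0.6, -0.1]
finger_gap: 0.503
gripper_force: 0.0
```

>>> apply_moves(plan=[[0, 0, 0.0125, 0, 0, 0, 0], [0, 0, 0.0125, 0, 0, 0, 0], [0, 0, 0.0125, 0, 0, 0, 0], [0, 0, 0.0125, 0, 0, 0, 0], [0, 0, 0.0125, 0, 0, 0, 0], [0, 0, 0.0125, 0, 0, 0, 0]])

```text
t: 3.85
tcp_pos: [0.5278, -0.0518, 0.0593]
tool_rot: [0.677, 0.63, 0.28, -0.26]
force: [0.8, -0.6, 0.6]
finger_gap: 0.499
gripper_force: 0.0
```

```bash
python3 - <<'E'
from h import *
st()
a=snapshot("scene")[:,:,::-1][90:290,220:470];b=snapshot("top")[:,:,::-1][130:330,170:420]
cv2.imwrite("pics/c2.png",cv2.resize(np.hstack([a,b]),None,fx=1.6,fy=1.6,interpolation=cv2.INTER_CUBIC))
E
```

```text
3.85 [ 0.5278 -0.0518  0.0593] [ 0.051  0.704 -0.708] F [ 0.8 -0.6  0.6] [-0.66  0.86  1.7   0.68  1.19 -1.06]
```

View pics/c2.png

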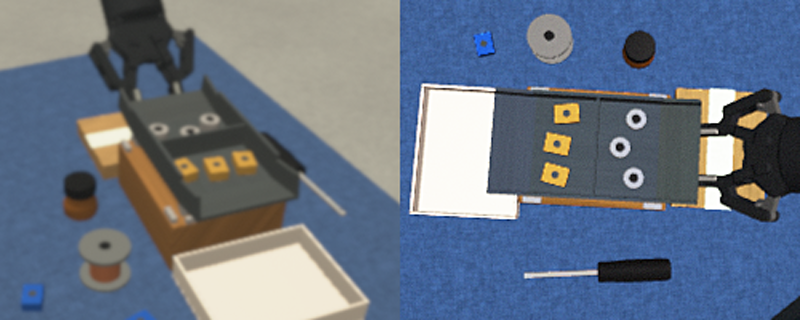

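The fingers have entered under the -y lip, at about (705,128) and (705,180) in the right half. The tray is undisturbed, with the brass blocks in the bay next to the catch tray. Next I raise it.

```bash
python3 - <<'E'
from h import *
f=lambda t,n:(*pose(t,45+.5*t),n)
rows([(*pose(0,45),4)]+[f(t,2) for t in(2,5,8,11,14,17,20,22,24,26)],0)
E
```

```text
[[0.0015, 0.0005, -0.0006, -0.001, -0.0, 0.0, 0], [0.0016, 0.0005, -0.0006, -0.001, -0.0, 0.001, 0], [0.0015, 0.0005, -0.0005, -0.001, -0.0, 0.0, 0], [0.0015, 0.0005, -0.0006, -0.002, -0.0, 0.0, 0], [0.0023, -0.0, -0.002, 0.0, -0.009, 0.0, 0], [0.0023, -0.0, -0.0021, 0.0, -0.009, 0.0, 0], [0.0035, -0.0, -0.0029, 0.0, -0.013, 0.0, 0], [0.0034, -0.0, -0.003, 0.0, -0.013, 0.0, 0]]
[[0.0036, -0.0, -0.0029, 0.0, -0.013, 0.0, 0], [0.0035, -0.0, -0.0029, 0.0, -0.013, 0.0, 0], [0.0036, -0.0, -0.0027, 0.0, -0.013, 0.0, 0], [0.0036, -0.0, -0.0028, 0.0, -0.013, 0.0, 0], [0.0037, -0.0, -0.0027, 0.0, -0.013, 0.0, 0], [0.0037, -0.0, -0.0027, 0.0, -0.013, 0.0, 0], [0.0038, -0.0, -0.0025, 0.0, -0.013, 0.0, 0], [0.0037, -0.0, -0.0026, 0.0, -0.013, 0.0, 0]]
[[0.0038, -0.0, -0.0024, 0.0, -0.013, 0.0, 0], [0.0038, -0.0, -0.0025, 0.001, -0.014, 0.0, 0], [0.0026, 0.0, -0.0016, -0.0, -0.009, 0.0, 0], [0.0026, 0.0, -0.0016, -0.0, -0.008, 0.0, 0], [0.0026, 0.0, -0.0015, -0.0, -0.009, 0.0, 0], [0.0026, 0.0, -0.0016, -0.0, -0.008, 0.0, 0], [0.0026, 0.0, -0.0015, -0.0, -0.009, 0.0, 0], [0.0026, 0.0, -0.0014, -0.0, -0.009, 0.0, 0]]
```

>>> apply_moves(plan=[[0.0015, 0.0005, -0.0005, -0.001, 0, 0, 0], [0.0015, 0.0005, -0.0005, -0.001, 0, 0, 0], [0.0015, 0.0005, -0.0005, -0.001, 0, 0, 0], [0.0015, 0.0005, -0.0005, -0.001, 0, 0, 0], [0.0023, 0, -0.002, 0, -0.009, 0, 0], [0.0023, 0, -0.002, 0, -0.009, 0, 0], [0.0035, 0, -0.003, 0, -0.013, 0, 0], [0.0035, 0, -0.003, 0, -0.013, 0, 0]])

```text
t: 4.95
tcp_pos: [0.5299, -0.0482, 0.0811]
tool_rot: [0.683, 0.635, 0.266, -0.245]
force: [0.4, -1.3, -1.8]
finger_gap: 0.498
gripper_force: 1.0
```

>>> apply_moves(plan=[[0.0035, 0, -0.003, 0, -0.013, 0, 0], [0.0035, 0, -0.003, 0, -0.013, 0, 0], [0.0036, 0, -0.0028, 0, -0.013, 0, 0], [0.0036, 0, -0.0028, 0, -0.013, 0, 0], [0.0037, 0, -0.0027, 0, -0.013, 0, 0], [0.0037, 0, -0.0027, 0, -0.013, 0, 0], [0.0038, 0, -0.0025, 0, -0.013, 0, 0], [0.0038, 0, -0.0025, 0, -0.013, 0, 0]])

```text
t: 5.95
tcp_pos: [0.5304, -0.0398, 0.1167]
tool_rot: [0.696, 0.646, 0.23, -0.211]
force: [-0.0, -0.7, -2.3]
finger_gap: 0.501
gripper_force: 0.9
```

```bash
python3 - <<'E'
from h import *
st();print(pose(17,53.5)[0])
a=snapshot("scene")[:,:,::-1][90:290,220:470];b=snapshot("top")[:,:,::-1][130:330,170:420]
cv2.imwrite("pics/c3.png",cv2.resize(np.hstack([a,b]),None,fx=1.6,fy=1.6,interpolation=cv2.INTER_CUBIC))
f=lambda t,n:(*pose(t,45+.5*t),n)
rows([f(t,2) for t in(20,23,26,29,31,33,35,37)],0)
E
```

```text
5.95 [ 0.5304 -0.0398  0.1167] [ 0.047  0.592 -0.805] F [-0.  -0.7 -2.3] [-0.59  0.7   1.73  0.6   1.14 -0.9 ]
[ 0.52980913 -0.03863556  0.11563546]
[[0.0038, -0.0004, -0.0016, 0.001, -0.012, 0.001, 0], [0.0038, -0.0004, -0.0017, 0.001, -0.012, 0.002, 0], [0.0039, -0.0, -0.0023, 0.0, -0.013, -0.0, 0], [0.0038, -0.0, -0.0024, 0.0, -0.014, -0.0, 0], [0.0039, -0.0, -0.0022, 0.0, -0.013, -0.0, 0], [0.004, -0.0, -0.0022, 0.0, -0.013, -0.0, 0], [0.004, -0.0, -0.0021, 0.0, -0.013, -0.0, 0], [0.0039, -0.0, -0.0022, 0.0, -0.013, -0.0, 0]]
[[0.0027, -0.0, -0.0014, 0.0, -0.009, -0.0, 0], [0.0027, -0.0, -0.0013, 0.0, -0.008, -0.0, 0], [0.0027, -0.0, -0.0013, 0.0, -0.009, -0.0, 0], [0.0027, -0.0, -0.0014, 0.0, -0.009, -0.0, 0], [0.0027, -0.0, -0.0012, 0.0, -0.009, -0.0, 0], [0.0027, -0.0, -0.0013, 0.0, -0.008, -0.0, 0], [0.0028, -0.0, -0.0012, 0.0, -0.009, -0.0, 0], [0.0027, -0.0, -0.0012, 0.0, -0.009, -0.0, 0]]
```

View pics/c3.png

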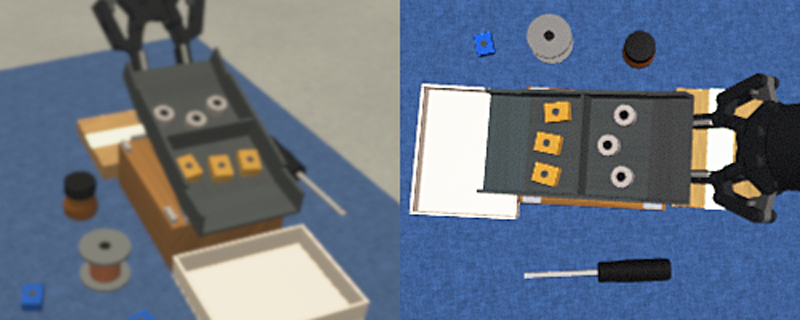

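The tray is tipped about 17° and resting on both fingers, at (700,120) and (700,177). All the parts are still in their bays, so I carry on raising.

>>> apply_moves(plan=[[0.0038, -0.0004, -0.0017, 0.001, -0.012, 0.001, 0], [0.0038, -0.0004, -0.0017, 0.001, -0.012, 0.001, 0], [0.0039, 0, -0.0023, 0, -0.013, 0, 0], [0.0039, 0, -0.0023, 0, -0.013, 0, 0], [0.004, 0, -0.0022, 0, -0.013, 0, 0], [0.004, 0, -0.0022, 0, -0.013, 0, 0], [0.004, 0, -0.0021, 0, -0.013, 0, 0], [0.004, 0, -0.0021, 0, -0.013, 0, 0]])

```text
t: 7.05
tcp_pos: [0.5314, -0.0235, 0.1483]
tool_rot: [0.707, 0.656, 0.193, -0.178]
force: [0.7, -5.1, -0.1]
finger_gap: 0.498
gripper_force: 1.9
```

>>> apply_moves(plan=[[0.0027, 0, -0.0014, 0, -0.009, 0, 0], [0.0027, 0, -0.0014, 0, -0.009, 0, 0], [0.0027, 0, -0.0013, 0, -0.009, 0, 0], [0.0027, 0, -0.0013, 0, -0.009, 0, 0], [0.0027, 0, -0.0013, 0, -0.009, 0, 0], [0.0027, 0, -0.0013, 0, -0.009, 0, 0], [0.0028, 0, -0.0012, 0, -0.009, 0, 0], [0.0028, 0, -0.0012, 0, -0.009, 0, 0]])

```text
t: 8.05
tcp_pos: [0.5318, -0.0088, 0.1674]
tool_rot: [0.714, 0.662, 0.168, -0.156]
force: [0.8, -2.4, 0.7]
finger_gap: 0.498
gripper_force: 1.1
```

```bash
python3 - <<'E'
from h import *
st();print(pose(37,63.5)[0])
f=lambda t,n:(*pose(t,45+.5*t),n)
rows([f(t,2) for t in(38.5,40,41.5,43,44.5,46,47.5,49)],0)
b=snapshot("top")
hsv=cv2.cvtColor(b,cv2.COLOR_RGB2HSV);m=cv2.inRange(hsv,(16,130,120),(30,255,255))[170:280,170:330]
n,_,s,c=cv2.connectedComponentsWithStats(m);print([(s[i,4],np.round(c[i]+170,0)) for i in range(1,n) if s[i,4]>20])
E
```

```text
8.05 [ 0.5318 -0.0088  0.1674] [ 0.033  0.444 -0.895] F [ 0.8 -2.4  0.7] [-0.47  0.55  1.73  0.48  1.1  -0.67]
[ 0.53203305 -0.0090583   0.16769165]
[[0.002, 0.0001, -0.0011, -0.0, -0.006, -0.0, 0], [0.0021, 0.0001, -0.001, -0.0, -0.006, -0.0, 0], [0.0021, -0.0, -0.0009, -0.0, -0.007, -0.0, 0], [0.002, -0.0, -0.0008, -0.0, -0.006, -0.0, 0], [0.0021, -0.0, -0.0008, -0.0, -0.007, -0.0, 0], [0.0021, -0.0, -0.0009, -0.0, -0.006, -0.0, 0], [0.0021, -0.0, -0.0008, -0.0, -0.007, -0.0, 0], [0.0021, -0.0, -0.0008, -0.0, -0.007, -0.0, 0]]
[[0.0021, -0.0, -0.0007, -0.0, -0.006, -0.0, 0], [0.0021, -0.0, -0.0008, -0.0, -0.007, -0.0, 0], [0.0021, -0.0, -0.0007, -0.0, -0.006, -0.0, 0], [0.0021, -0.0, -0.0008, -0.0, -0.007, -0.0, 0], [0.0021, -0.0, -0.0007, -0.0, -0.006, -0.0, 0], [0.0022, -0.0, -0.0007, -0.0, -0.007, -0.0, 0], [0.0021, -0.0, -0.0007, -0.0, -0.006, -0.0, 0], [0.0022, -0.0, -0.0006, -0.0, -0.007, -0.0, 0]]
[(np.int32(171), array([239., 200.])), (np.int32(177), array([237., 218.])), (np.int32(189), array([245., 238.])), (np.int32(26), array([271., 256.])), (np.int32(37), array([308., 258.]))]
```

>>> apply_moves(plan=[[0.002, 0, -0.001, 0, -0.0065, 0, 0], [0.002, 0, -0.001, 0, -0.0065, 0, 0], [0.002, 0, -0.0009, 0, -0.0065, 0, 0], [0.002, 0, -0.0009, 0, -0.0065, 0, 0], [0.0021, 0, -0.0009, 0, -0.0065, 0, 0], [0.0021, 0, -0.0009, 0, -0.0065, 0, 0], [0.0021, 0, -0.0008, 0, -0.0065, 0, 0], [0.0021, 0, -0.0008, 0, -0.0065, 0, 0]])

```text
t: 9.1
tcp_pos: [0.5326, 0.0029, 0.1808]
tool_rot: [0.718, 0.666, 0.149, -0.139]
force: [-0.7, -0.8, -1.4]
finger_gap: 0.501
gripper_force: 0.5
```

```bash
cat >> h.py <<'E'
def parts():
    b=snapshot("top");hsv=cv2.cvtColor(b,cv2.COLOR_RGB2HSV);m=cv2.inRange(hsv,(16,130,120),(30,255,255))[170:280,170:330]
    n,_,s,c=cv2.connectedComponentsWithStats(m);print([(int(s[i,4]),np.round(c[i]+170).tolist()) for i in range(1,n) if s[i,4]>20])
    return b
E
python3 - <<'E'
from h import *
st();print(pose(43,66.5)[0])
a=snapshot("scene")[:,:,::-1][90:290,220:470];b=parts()[:,:,::-1][130:330,170:420]
cv2.imwrite("pics/c4.png",cv2.resize(np.hstack([a,b]),None,fx=1.6,fy=1.6,interpolation=cv2.INTER_CUBIC))
E
```

```text
9.1 [0.5326 0.0029 0.1808] [ 0.029  0.397 -0.917] F [-0.7 -0.8 -1.4] [-0.42  0.51  1.73  0.44  1.09 -0.59]
[0.53294982 0.00313438 0.18083263]
[(169, [238.0, 200.0]), (27, [328.0, 219.0]), (165, [235.0, 218.0]), (21, [327.0, 230.0]), (164, [227.0, 237.0]), (22, [284.0, 256.0]), (32, [309.0, 258.0])]
```

View pics/c4.png

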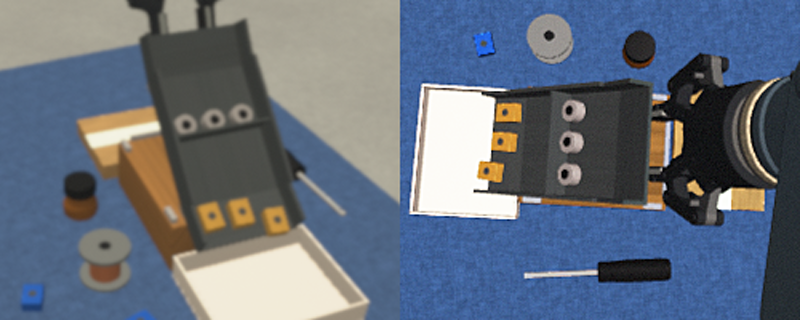

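At about 43° the bushings rest against the divider, near (570,140) in the right half. The blocks are on the lowered lip, at (508,112), (505,142) and (490,171). I raise it more slowly from here.

>>> apply_moves(plan=[[0.0021, 0, -0.0008, 0, -0.0065, 0, 0], [0.0021, 0, -0.0008, 0, -0.0065, 0, 0], [0.0021, 0, -0.0007, 0, -0.0065, 0, 0], [0.0021, 0, -0.0007, 0, -0.0065, 0, 0]])

```text
t: 9.7
tcp_pos: [0.5334, 0.0093, 0.1869]
tool_rot: [0.72, 0.668, 0.14, -0.13]
force: [-0.5, -1.5, -0.6]
finger_gap: 0.501
gripper_force: 0.6
```

```bash
python3 - <<'E'
from h import *
st();parts()
f=lambda t,n:(*pose(t,45+.5*t),n)
rows([f(t,2) for t in(47,48,49,50)],0)
E
```

```text
9.7 [0.5334 0.0093 0.1869] [ 0.028  0.373 -0.927] F [-0.5 -1.5 -0.6] [-0.4   0.5   1.72  0.41  1.08 -0.55]
[(71, [220.0, 203.0]), (95, [325.0, 217.0]), (72, [221.0, 219.0]), (24, [326.0, 230.0]), (136, [212.0, 235.0]), (26, [324.0, 253.0])]
[[0.0014, 0.0, -0.0003, 0.0, -0.004, 0.0, 0], [0.0014, 0.0, -0.0004, 0.0, -0.004, 0.0, 0], [0.0014, 0.0, -0.0004, 0.0, -0.005, 0.0, 0], [0.0015, 0.0, -0.0005, 0.0, -0.004, 0.0, 0], [0.0014, 0.0, -0.0004, 0.0, -0.004, 0.0, 0], [0.0014, 0.0, -0.0005, 0.0, -0.005, 0.0, 0], [0.0014, 0.0, -0.0004, 0.0, -0.004, 0.0, 0], [0.0015, 0.0, -0.0005, 0.0, -0.005, 0.0, 0]]
```

They're going; I hold still for half a second and look.

>>> apply_moves(plan=[[0.0014, 0, -0.0004, 0, -0.004, 0, 0], [0.0014, 0, -0.0004, 0, -0.004, 0, 0], [0, 0, 0, 0, 0, 0, 0], [0, 0, 0, 0, 0, 0, 0], [0, 0, 0, 0, 0, 0, 0], [0, 0, 0, 0, 0, 0, 0]])

```text
t: 10.5
tcp_pos: [0.5336, 0.0114, 0.1885]
tool_rot: [0.72, 0.668, 0.137, -0.127]
force: [0.2, -1.6, -0.2]
finger_gap: 0.501
gripper_force: 0.8
```

```bash
python3 - <<'E'
from h import *
st()
a=snapshot("scene")[:,:,::-1][120:320,270:480];b=parts()[:,:,::-1][130:330,170:420]
cv2.imwrite("pics/c5.png",cv2.resize(np.hstack([a,b]),None,fx=1.7,fy=1.7,interpolation=cv2.INTER_CUBIC))
E
```

```text
10.5 [0.5336 0.0114 0.1885] [ 0.028  0.366 -0.93 ] F [ 0.2 -1.6 -0.2] [-0.39  0.49  1.72  0.41  1.08 -0.54]
[(71, [220.0, 203.0]), (125, [324.0, 218.0]), (68, [221.0, 219.0]), (137, [212.0, 235.0]), (69, [321.0, 252.0])]
```

View pics/c5.png

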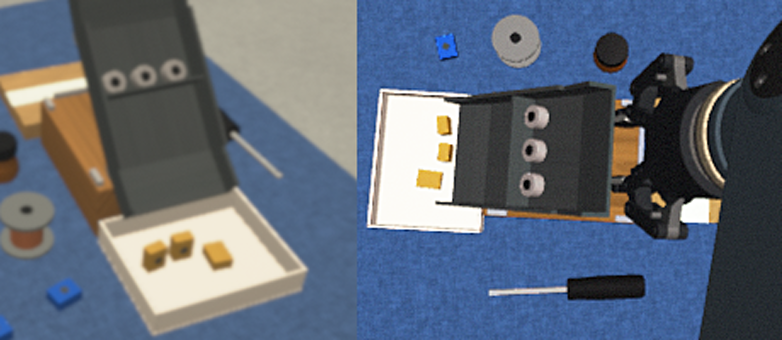

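All three brass blocks are in the catch tray, at (155,256), (181,245) and (217,254) in the left half. The three bushings are held behind the divider. Next I lower it.

```bash
python3 - <<'E'
from h import *
f=lambda t,n:(*pose(t,45+.5*t),n)
rows([f(t,4) for t in(41,35,29,23,17,11)]+[f(6,4),f(2,4),f(0,4),(*pose(0,45,gap=.006),4)],0)
E
```

```text
[[-0.004, -0.0, 0.0016, 0.0, 0.013, -0.0, 0], [-0.004, -0.0, 0.0016, 0.0, 0.013, -0.0, 0], [-0.0041, -0.0, 0.0015, 0.0, 0.013, -0.0, 0], [-0.004, -0.0, 0.0015, 0.0, 0.013, -0.0, 0], [-0.0041, -0.0, 0.0019, 0.0, 0.013, -0.0, 0], [-0.0041, -0.0, 0.0018, 0.0, 0.013, -0.0, 0], [-0.0042, -0.0, 0.0018, 0.0, 0.013, -0.0, 0], [-0.0041, -0.0, 0.0017, 0.0, 0.013, -0.0, 0]]
[[-0.004, -0.0, 0.0021, 0.0, 0.013, -0.0, 0], [-0.004, -0.0, 0.002, 0.0, 0.013, -0.0, 0], [-0.0041, -0.0, 0.002, 0.0, 0.013, -0.0, 0], [-0.004, -0.0, 0.0019, 0.0, 0.013, -0.0, 0], [-0.0039, -0.0, 0.0023, 0.0, 0.013, -0.0, 0], [-0.0039, -0.0, 0.0023, 0.0, 0.013, -0.0, 0], [-0.0039, -0.0, 0.0022, 0.0, 0.014, -0.0, 0], [-0.004, -0.0, 0.0022, 0.0, 0.013, -0.0, 0]]
[[-0.0038, -0.0, 0.0025, 0.0, 0.013, -0.0, 0], [-0.0038, -0.0, 0.0025, 0.0, 0.013, -0.0, 0], [-0.0038, -0.0, 0.0024, 0.0, 0.013, -0.0, 0], [-0.0038, -0.0, 0.0024, 0.0, 0.013, -0.0, 0], [-0.0036, -0.0, 0.0027, 0.0, 0.013, -0.0, 0], [-0.0037, -0.0, 0.0027, 0.0, 0.013, -0.0, 0], [-0.0037, -0.0, 0.0027, 0.0, 0.013, -0.0, 0], [-0.0038, -0.0, 0.0026, 0.0, 0.013, -0.0, 0]]
[[-0.0029, -0.0, 0.0024, 0.0, 0.011, -0.0, 0], [-0.003, -0.0, 0.0024, 0.0, 0.011, -0.0, 0], [-0.0029, -0.0, 0.0023, 0.0, 0.011, -0.0, 0], [-0.003, -0.0, 0.0024, 0.0, 0.011, -0.0, 0], [-0.0023, -0.0, 0.002, 0.0, 0.009, -0.0, 0], [-0.0023, -0.0, 0.002, 0.0, 0.009, -0.0, 0], [-0.0023, -0.0, 0.002, 0.0, 0.008, -0.0, 0], [-0.0023, -0.0, 0.0019, 0.0, 0.009, -0.0, 0]]
[[-0.0011, -0.0, 0.001, 0.0, 0.004, -0.0, 0], [-0.0012, -0.0, 0.0011, 0.0, 0.005, -0.0, 0], [-0.0011, -0.0, 0.001, 0.0, 0.004, -0.0, 0], [-0.0012, -0.0, 0.001, 0.0, 0.004, -0.0, 0], [-0.0015, -0.0, 0.0, 0.0, 0.0, -0.0, 0], [-0.0015, -0.0, 0.0, 0.0, 0.0, -0.0, 0], [-0.0015, -0.0, 0.0, 0.0, 0.0, -0.0, 0], [-0.0015, -0.0, 0.0001, 0.0, 0.0, -0.0, 0]]
```

>>> apply_moves(plan=[[-0.004, 0, 0.0015, 0, 0.013, 0, 0], [-0.004, 0, 0.0015, 0, 0.013, 0, 0], [-0.004, 0, 0.0015, 0, 0.013, 0, 0], [-0.004, 0, 0.0015, 0, 0.013, 0, 0], [-0.0041, 0, 0.0018, 0, 0.013, 0, 0], [-0.0041, 0, 0.0018, 0, 0.013, 0, 0], [-0.0041, 0, 0.0018, 0, 0.013, 0, 0], [-0.0041, 0, 0.0018, 0, 0.013, 0, 0]])

```text
t: 11.6
tcp_pos: [0.5318, -0.0128, 0.163]
tool_rot: [0.712, 0.66, 0.175, -0.162]
force: [-0.4, -1.8, -0.1]
finger_gap: 0.504
gripper_force: 1.1
```

>>> apply_moves(plan=[[-0.004, 0, 0.002, 0, 0.013, 0, 0], [-0.004, 0, 0.002, 0, 0.013, 0, 0], [-0.004, 0, 0.002, 0, 0.013, 0, 0], [-0.004, 0, 0.002, 0, 0.013, 0, 0], [-0.004, 0, 0.0022, 0, 0.013, 0, 0], [-0.004, 0, 0.0022, 0, 0.013, 0, 0], [-0.004, 0, 0.0022, 0, 0.013, 0, 0], [-0.004, 0, 0.0022, 0, 0.013, 0, 0]])

```text
t: 12.6
tcp_pos: [0.5303, -0.0319, 0.1324]
tool_rot: [0.702, 0.651, 0.211, -0.196]
force: [0.7, -2.6, -0.6]
finger_gap: 0.498
gripper_force: 1.3
```

>>> apply_moves(plan=[[-0.0038, 0, 0.0025, 0, 0.013, 0, 0], [-0.0038, 0, 0.0025, 0, 0.013, 0, 0], [-0.0038, 0, 0.0025, 0, 0.013, 0, 0], [-0.0038, 0, 0.0025, 0, 0.013, 0, 0], [-0.0037, 0, 0.0027, 0, 0.013, 0, 0], [-0.0037, 0, 0.0027, 0, 0.013, 0, 0], [-0.0037, 0, 0.0027, 0, 0.013, 0, 0], [-0.0037, 0, 0.0027, 0, 0.013, 0, 0]])

```text
t: 13.6
tcp_pos: [0.5294, -0.0437, 0.0979]
tool_rot: [0.69, 0.64, 0.248, -0.23]
force: [0.5, -2.7, -1.9]
finger_gap: 0.501
gripper_force: 1.3
```

```bash
python3 - <<'E'
from h import *
st();print(pose(11,50.5)[0])
f=lambda t,n:(*pose(t,45+.5*t),n)
rows([f(6,4),f(2,4),f(0,4),(*pose(0,45,gap=.008),4)],0)
E
```

```text
13.6 [ 0.5294 -0.0437  0.0979] [ 0.048  0.634 -0.772] F [ 0.5 -2.7 -1.9] [-0.62  0.75  1.72  0.64  1.16 -0.95]
[ 0.52942255 -0.04377691  0.09820394]
[[-0.0029, 0.0, 0.0024, 0.0, 0.011, -0.0, 0], [-0.0029, 0.0, 0.0023, 0.0, 0.011, -0.0, 0], [-0.003, 0.0, 0.0023, 0.0, 0.011, -0.0, 0], [-0.0029, 0.0, 0.0023, 0.0, 0.011, -0.0, 0], [-0.0023, 0.0, 0.002, 0.0, 0.009, -0.0, 0], [-0.0023, 0.0, 0.002, 0.0, 0.009, -0.0, 0], [-0.0023, 0.0, 0.002, 0.0, 0.008, -0.0, 0], [-0.0023, 0.0, 0.0019, 0.0, 0.009, -0.0, 0]]
[[-0.0011, 0.0, 0.001, 0.0, 0.004, -0.0, 0], [-0.0012, 0.0, 0.0011, 0.0, 0.005, -0.0, 0], [-0.0011, 0.0, 0.001, 0.0, 0.004, -0.0, 0], [-0.0011, 0.0, 0.001, 0.0, 0.005, -0.0, 0], [-0.002, 0.0, 0.0, 0.0, -0.0, -0.0, 0], [-0.002, 0.0, 0.0, 0.0, -0.0, -0.0, 0], [-0.002, 0.0, 0.0, 0.0, -0.0, -0.0, 0], [-0.002, 0.0, 0.0, 0.0, -0.0, -0.0, 0]]
```

>>> apply_moves(plan=[[-0.0029, 0, 0.0023, 0, 0.011, 0, 0], [-0.0029, 0, 0.0023, 0, 0.011, 0, 0], [-0.0029, 0, 0.0023, 0, 0.011, 0, 0], [-0.0029, 0, 0.0023, 0, 0.011, 0, 0], [-0.0023, 0, 0.002, 0, 0.009, 0, 0], [-0.0023, 0, 0.002, 0, 0.009, 0, 0], [-0.0023, 0, 0.002, 0, 0.009, 0, 0], [-0.0023, 0, 0.002, 0, 0.009, 0, 0]])

```text
t: 14.6
tcp_pos: [0.5291, -0.0479, 0.0714]
tool_rot: [0.68, 0.63, 0.275, -0.255]
force: [0.6, -2.0, -2.0]
finger_gap: 0.503
gripper_force: 1.4
```

>>> apply_moves(plan=[[-0.0011, 0, 0.001, 0, 0.0045, 0, 0], [-0.0011, 0, 0.001, 0, 0.0045, 0, 0], [-0.0011, 0, 0.001, 0, 0.0045, 0, 0], [-0.0011, 0, 0.001, 0, 0.0045, 0, 0], [-0.002, 0, 0, 0, 0, 0, 0], [-0.002, 0, 0, 0, 0, 0, 0], [-0.002, 0, 0, 0, 0, 0, 0], [-0.002, 0, 0, 0, 0, 0, 0]])

```text
t: 15.6
tcp_pos: [0.5286, -0.0538, 0.0601]
tool_rot: [0.677, 0.628, 0.281, -0.261]
force: [-0.4, 1.2, 0.6]
finger_gap: 0.498
gripper_force: 0.0
```

>>> apply_moves(plan=[[0, 0, -0.0125, 0, 0, 0, 0], [0, 0, -0.0125, 0, 0, 0, 0], [0, 0, -0.0125, 0, 0, 0, 0], [0, 0, -0.0125, 0, 0, 0, 0], [0, 0, -0.0125, 0, 0, 0, 0], [0, 0, -0.0125, 0, 0, 0, 0], [0, 0, -0.0125, 0, 0, 0, 0], [0, 0, -0.0125, 0, 0, 0, 0]])

```text
t: 16.6
tcp_pos: [0.5232, -0.125, 0.1313]
tool_rot: [0.677, 0.628, 0.281, -0.26]
force: [0.3, 0.0, -0.4]
finger_gap: 0.499
gripper_force: 0.0
```

```bash
python3 - <<'E'
from h import *
st()
a=snapshot("scene")[:,:,::-1][110:320,240:470];b=parts()[:,:,::-1][130:340,170:400]
cv2.imwrite("pics/c6.png",cv2.resize(np.hstack([a,b]),None,fx=1.7,fy=1.7,interpolation=cv2.INTER_CUBIC))
E
```

```text
16.6 [ 0.5232 -0.125   0.1313] [ 0.053  0.706 -0.707] F [ 0.3  0.  -0.4] [-0.77  0.76  1.61  0.59  1.38 -0.99]
[(70, [220.0, 203.0]), (71, [221.0, 219.0]), (137, [212.0, 235.0]), (33, [266.0, 255.0]), (38, [285.0, 256.0])]
```

View pics/c6.png

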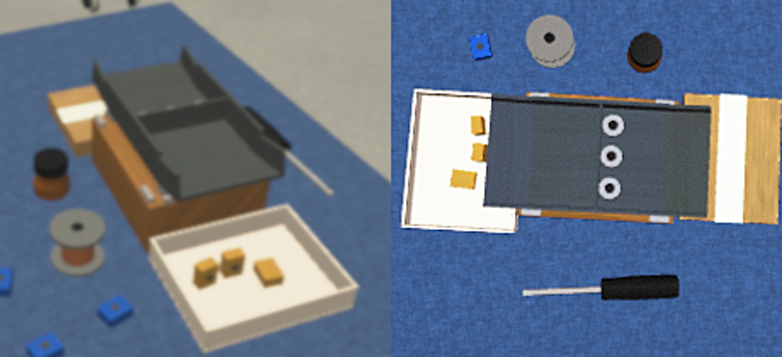

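The tray is level in its cradle, with its right lip edge at (710,105)–(708,215). The blocks are in the catch tray, the bushings are in their own bay near (612,156), and the arm is clear.

```bash
python3 -c "
from station import *
print(sign_off())"
```

```text
the job is handed in; nothing more can be done
None
```

I tipped the tray to about 47°, all three brass blocks slid into the catch tray, and the three bushings stayed in their bay. I then lowered it gently until it sat level in its cradle and handed the job in at about 17 s; no verdict was shown.

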